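# Set the polariser ring of the vial light base and try the lamp

### The job

On the light base, push the lever of the polariser ring around its arc with the outside of your closed fingers, against the side of its upright post (do not pinch it), until the lever's pointer stands opposite the line on the small sliding tab at the edge of the scale, and leave it there. Then press the lamp button on the base fully down and let it go. Do not shift the tab, and leave the vial on the window and the vial, tray and bottle around the base where they stand.

Things in the scene. Friction and masses are not known exactly. Their poses are not given: they have to be found in the camera images.
- stand_axis (a point): Vertical axis of the ring at the level of the deck, the flat top (40 mm above the bench) of the light base: a fixed white slab 280 mm (its x) by 345 mm (its y), from -140 to +140 mm in x and -130 to +215 mm in y of this point. Base axes: z up, y towards the end with the lamp button; the lever's arc lies on the -x side. A black line scale on the deck, radius 92-108 mm: a line every 10 degrees.
- window (a point): Centre of the top of the white round window, 80 mm across, 8 mm above the deck, on the ring's axis; a vial stands on it. Around it runs the black knurled polariser ring, outer radius 68 mm, 14 mm high.
- ring (a joint): Ring angle, rad: 0 when the lever points along the base's -x, positive counter-clockwise from above; at angle q the lever points along (-cos q, -sin q) in the base's x, y. Stops at -1.4 and 1.4. It turns stiffly (about 3 N on the post) and stays where it is left. At the start it is on the negative side of the tab, at least 0.4 rad from it.
- post (a point): Upright black round post, 12 mm in diameter, on the ring's dark steel lever at 90 mm from the ring's axis. This point lies on the post's centre line 76 mm above the bench; the post's top is 95 mm above the bench, and its free side begins 58 mm above the bench, at the top of the 12 mm wide flat lever bar, whose underside is 52 mm above the bench (12 mm above the deck).
- pointer (a point): Tip of the pointer, a 4 mm wide dark steel finger at the lever's outer end, 109 mm from the ring's axis and 54 mm above the bench.
- tab (a joint): Angle of the sliding tab about the ring's axis, rad, in the same sense and from the same zero as the ring's angle: the setting is right when both angles are equal.
- tab_line (a point): Tab at the scale's edge: a black piece 20 mm wide, 16 mm deep and 7 mm high on the deck, with a small nose towards the ring and a white line 3 mm wide along its middle, radially. This point lies on the line, at its inner end, 115 mm from the ring's axis and on the tab's top, 47 mm above the bench. Its y axis runs along the arc.
- lamp_top (a point): Centre of the top of the lamp button, a round grey cap 28 mm in diameter in a low black housing on the deck, 180 mm from the ring's axis along the base's y. It goes straight down 6 mm against a spring, about 5 N when fully down, and comes back by itself.
- lamp (a joint): How far the button is pressed, m: 0 released, 0.006 fully down.
- sample_center (a point): Half-way up the loose amber vial, 23 mm in diameter and 46 mm high with a metal cap, that stands on the window (48 mm above the bench). z along its axis.
- spare_center (a point): Half-way up a loose clear vial, 23 mm in diameter and 75 mm high, on the bench beside the base. z along its axis.
- tray_center (a point): Half-way up the body of a loose grey vial tray, 160 by 100 mm, 47 mm high with the vials in it, on the bench beside the base.
- bottle_center (a point): Half-way up a loose amber bottle, 70 mm in diameter and 150 mm high, on the bench near the button end of the base. z along its axis.
Mind the look-alikes: they are no part of the job. Of the things like the part that bears sample_center, leave any that is pink or yellow; of the rest the smaller one is meant.

How it is judged (in metres and radians):
On the way, in this order (a step that is already met when the one before it is completed fails the run):
1. the lever's pointer stands opposite the tab's line, at rest and let go (y of pointer in the frame of tab_line between -0.007 and 0.007 m and velocity of joint ring between -0.05 and 0.05 rad/s and contact force between the fingers and anything else below 0.2 N), for 0.2 s.
2. the lamp button is pressed fully down by the fingers (value of joint lamp above 0.0045 m and contact force between the fingers and anything else above 1 N), for 0.05 s.
At the end, for the whole second after the job is handed in: Pointer tip within 7 mm (along the arc) of the tab's line, ring at rest; button pressed at least 4.5 mm after the ring was set, and up again; tab not moved over 4 mm; the vial upright on the window within 10 mm of its start; the other vial, tray and bottle within 15 mm of theirs (y of pointer in the frame of tab_line between -0.007 and 0.007 m and velocity of joint ring between -0.02 and 0.02 rad/s and value of joint lamp below 0.001 m and distance of sample_center from where it was at the start of the episode below 0.01 m and angle between sample_center's own z axis and vertical below 0.15 rad and distance of tab_line from where it was at the start of the episode below 0.004 m and distance of each of spare_center, tray_center, bottle_center from where it was at the start of the episode below 0.015 m); the robot touches nothing.
It fails at once if the tab is shifted more than 4 mm (distance of tab_line from where it was at the start of the episode above 0.004 m).
It fails at once if the lever's post is pinched between the finger pads (horizontal distance between the grasp point and post below 0.007 m and distance between the grasp point and post below 0.035 m and contact force between the fingers and anything else above 1 N).
It fails at once if the vial on the window is shifted more than 10 mm, lifted or tipped (distance of sample_center from where it was at the start of the episode above 0.01 m or angle between sample_center's own z axis and vertical above 0.3 rad).
It fails at once if the vial, tray or bottle beside the base is shifted more than 15 mm (distance of any of spare_center, tray_center, bottle_center from where it was at the start of the episode above 0.015 m).
It also fails if it takes over 54 s, if anything falls off the work surface, if the arm or the gripper's body presses on something with over 40 N, if the wrist force passes 120 N, or if a joint passes its speed limit or range.

### The arm

A 6-joint arm with a two-finger parallel gripper is mounted at the origin on the work surface. World frame = base frame: x ahead of the robot, y to its left, z up, the work surface at z = 0. Lengths are in mm, angles in rad, forces in N, time in s.
With the tool pointing down it reaches from about 325 to 1000 mm from the base axis. Payload 5.1 kg.
Tool frame: the origin (TCP) lies midway between the tips of the shut fingers; the grasp point (between the pads) lies 19 mm behind it (robot.grip_point_offset is the distance from the TCP to the grasp point, in mm); z points along the fingers, y is the line along which they close (so a half turn about z gives the same grasp; the last joint's range is limited). The gripper opens to 85 mm and grips with 20 to 120 N. Pads are 22 mm wide; open, the fingers measure 114 mm over their backs; the gripper's body (76 mm by 85 mm) begins 54 mm behind the grasp point. The pads swing forward as they close: fully open they stand 13 mm farther back than shut.
Start: joints at [1.019, 0.124, 1.65, -0, 1.367, -0.083], TCP at [293.698, 579.85, 231.322] pointing down, gripper open.
Joint ranges: [-2.61, 2.61], [-1.02, 2.33], [0.03, 2.71], [-1.35, 4.49], [0.32, 2.68], [-2.91, 2.91]. Speed limits (rad/s): [2.57, 2.57, 3.14, 3.14, 3.14, 3.14].

### API

Orientations are given as a unit quaternion [w, x, y, z].
In Python, from rig import robot gives the robot as it stands.
- The arm moves only by the tool carry_out, never from a script. Its argument "deltas" is one flat list of numbers, 4 for each row, row after row: the shift along the tool's x, y, z in m, then the turn about the tool's z in rad. A call has 1 to 10 rows; each row shifts and turns the commanded pose from where the row before left it, along the tool's axes as they then stand; what a row does not reach is not made up. A row lasts 1/12 s, in which the tool goes at most 41.7 mm and 7.16 degrees, less where a joint would pass 70% of its speed; a pose out of reach is approached as far as the arm can. A call with a gripper value outside its range is refused whole. "fingers" is the finger opening in m, from 0 to 0.0854, set as the call begins (left out, the last holds). The fingers move at their own pace and stop on an object; "newtons" is the grip in N (left out, the last holds). Time passes only in rows, so rows that do not move let the fingers close. It gives the time, the measured TCP pose, the force, the opening and the grip force at its end, in the units of the state.
- robot.sense(): the state, without advancing time (a new reading comes with each control period).
- robot.grab_frame(name): name is "scene" or "top" or "wrist"; returns the picture (384x512x3 uint8, blue, green, red); there is no depth.
- robot.get_calibration(name): a dict with "intrinsics" (3x3 intrinsics, pixels), "T" (4x4, takes a point from camera to world coordinates). Camera axes: x right, y up, looking along -z (the intrinsics and any distortion apply to the point x, -y, -z); pixel columns grow to the right and rows downward; lengths in mm; the calibration is good to about 2 mm. A picture is of the moment at which its call begins: read the wrist's pose just before it. get_calibration takes no time and is no camera call; for the wrist camera it gives the pose at the moment of the call.
- robot.close_job(): hands the job in; it is judged then, once.
The state is a dict: "time_s": time; "joint_pos": joint angles; "dq": joint speeds; "joint_efforts": joint torques, N m; "tcp_pos": TCP position; "tcp_rot": TCP orientation; "force": force on the tool from outside, world axes, zero at the start; "wrist_torque": the same for the moment, N m; "opening": finger opening in mm; "grasp_force": force on a finger pad.
Only numpy, scipy, OpenCV 4.12 (cv2) and the standard library are available. Lean on these libraries where they do the work, as an engineer would, in place of code of your own. Each camera call takes 0.05 s, during which the arm holds its last target. There are 200 camera calls.

## Working session

There is one attempt and no reset: what is moved stays moved. The work goes in short steps, Python scripts to look and compute and a tool call to move; the robot and the scene stay as the last step left them, time stands still between calls to the robot, and variables do not carry over. Pictures are saved under pics/ and viewed, at most 10 in all, crops included, and the job is handed in when it is done.

Besides the shell and the picture viewer there is one more tool, called after "Call:" as name(argument=value, ...) on one line, values as JSON. carry_out: Moves the arm, as the interface text tells. Its arguments: {"type":"object","properties":{"deltas":{"type":"array","items":{"type":"number"}},"fingers":{"type":"number"},"newtons":{"type":"number"}},"required":["deltas"]}

```bash
mkdir -p pics && cat > h.py <<'E'
import numpy as np, cv2
from rig import robot
def ray(name,u,v,z,cal=None):
    c=cal or robot.get_calibration(name); K=np.array(c["intrinsics"]); T=np.array(c["T"])
    d=np.linalg.solve(K,[u,v,1.]); d=T[:3,:3]@np.array([d[0],-d[1],-d[2]]); o=T[:3,3]
    return o+d*(z-o[2])/d[2]
def proj(name,p,cal=None):
    c=cal or robot.get_calibration(name); K=np.array(c["intrinsics"]); T=np.array(c["T"])
    q=T[:3,:3].T@(np.array(p)-T[:3,3]); q=K@np.array([q[0],-q[1],-q[2]]); return q[:2]/q[2]
E
python3 - <<'E'
from h import *
for n in("top","scene"):
    im=robot.grab_frame(n); cv2.imwrite(f"pics/{n}0.png",cv2.resize(im,(800,600),interpolation=cv2.INTER_CUBIC)); cv2.imwrite(f"pics/{n}_raw.png",im)
    c=robot.get_calibration(n); print(c.keys(), np.round(c["T"],3).tolist(), np.round(c["intrinsics"],1).tolist())
s=robot.sense(); print(s["tcp_pos"],s["tcp_rot"])
E
```

```text
dict_keys(['intrinsics', 'T']) [[-0.019, 0.994, -0.111, 511.9], [-1.0, -0.021, -0.012, 34.379], [-0.015, 0.111, 0.994, 912.313], [0.0, 0.0, 0.0, 1.0]] [[380.3, 0.0, 250.1], [0.0, 380.3, 194.3], [0.0, 0.0, 1.0]]
dict_keys(['intrinsics', 'T']) [[-0.212, -0.638, 0.74, 1239.082], [0.977, -0.126, 0.171, 199.407], [-0.016, 0.759, 0.651, 646.801], [0.0, 0.0, 0.0, 1.0]] [[399.0, 0.0, 257.4], [0.0, 399.0, 186.9], [0.0, 0.0, 1.0]]
[293.39544889 579.38931506 230.14058136] [-3.02912745e-04  2.32243777e-01  9.72657118e-01 -9.30795432e-04]
```

View pics/top0.png

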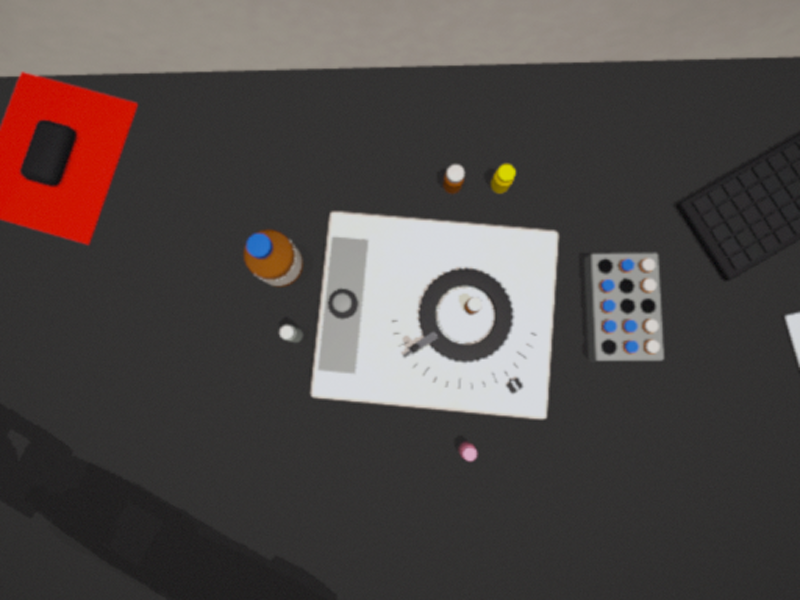

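View pics/scene0.png

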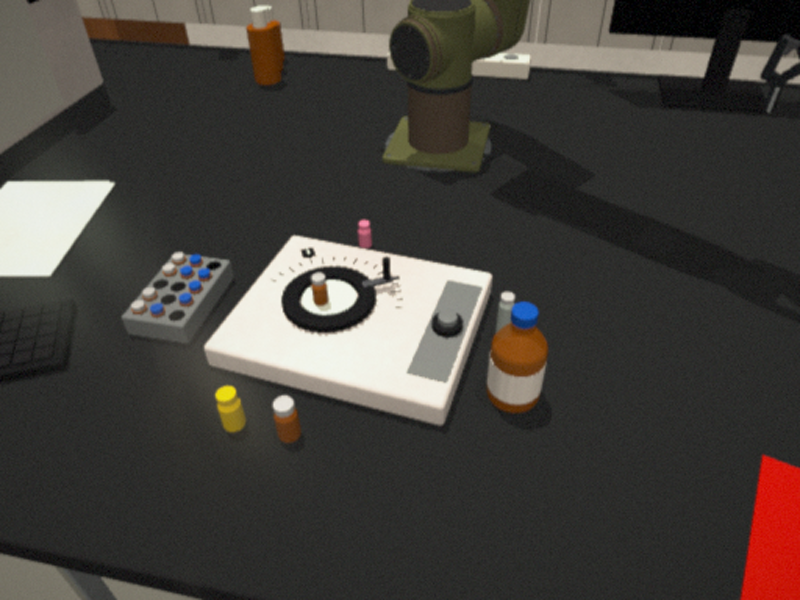

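The top view shows the base with its lamp button at (342,303) and its ring centre near (466,315). The lever post is near (412,348) and the tab near (514,384). Candidates for the sample vial are the amber one on the window (472,304), the amber one on the bench (455,178), yellow (505,178) and pink (468,452). The one on the window is meant. Next, a close crop.

```bash
python3 - <<'E'
from h import *
im=cv2.imread("pics/top_raw.png"); cv2.imwrite("pics/crop.png",cv2.resize(im[130:275,195:365],None,fx=4.1,fy=4.1,interpolation=cv2.INTER_CUBIC))
k=.64
C=[ray("top",u*k,v*k,40)[:2] for u,v in((331,212),(558,231),(547,418),(312,397))]
C=np.array(C);print(C.round(1))
# base coords of corners: (x+,y+),(x+,y-),(x-,y-),(x-,y+)
B=np.array([(140,215),(140,-130),(-140,-130),(-140,215)],float)
cb,cw=B.mean(0),C.mean(0);H=(B-cb).T@(C-cw);U,S,V=np.linalg.svd(H);R=(U@V).T
o=cw-R@cb;print("axis",o,"yaw",np.arctan2(R[1,0],R[0,0]));print((C-(B@R.T+o)).round(1))
for n,u,v,z in(("button",342,303,55),("post",412,346,95),("tab",514,384,47),("window",465,315,48),("spare",290,331,75),("pink",468,452,40),("bottle",259,245,150)):
    p=ray("top",u*k,v*k,z)[:2];print(n,p.round(1),(R.T@(p-o)).round(1))
E
```

```text
[[ 750.2  132.6]
 [ 713.4 -206.2]
 [ 439.2 -176.6]
 [ 475.3  162.5]]
axis [589.97057888 -64.16226791] yaw -0.10754154323988005
[[-2.  -1.9]
 [-1.8  2.3]
 [ 2.3  1.8]
 [ 1.5 -2.1]]
button [610.3 116. ] [  0.9 181.3]
post [544.3  16.6] [-54.   75.4]
tab [ 488.8 -129.9] [-93.6 -76.2]
window [589.8 -62.7] [-0.4  1.5]
spare [569.7 188.1] [-47.2 248.6]
pink [393.2 -61.4] [-196.   -18.3]
bottle [678.1 215. ] [ 57.7 287. ]
```

View pics/crop.png

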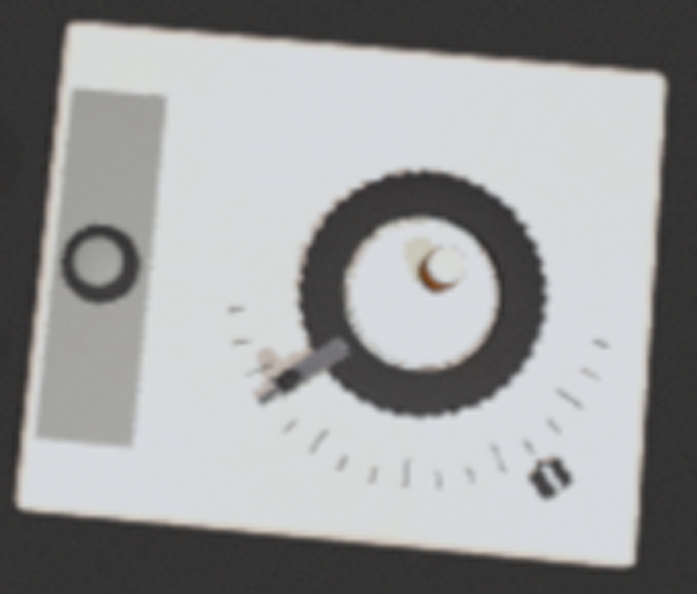

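```bash
cat >> h.py <<'E'
AX=np.array([590.,-64.2]); YAW=-0.1075
def plan(target,yaw,n):
    """rows to world target (mm) and tool-x yaw, n rows, straight line"""
    s=robot.sense(); w,x,y,z=s["tcp_rot"]
    from scipy.spatial.transform import Rotation as Ro
    X=Ro.from_quat([x,y,z,w]).as_matrix()[:,0]; y0=np.arctan2(X[1],X[0])
    d=np.array(target)-s["tcp_pos"]; dy=(yaw-y0+np.pi)%(2*np.pi)-np.pi
    out=[]
    for i in range(n):
        a=y0+dy*i/n; e=d/n
        out+=[[round((np.cos(a)*e[0]+np.sin(a)*e[1])/1e3,4),round((np.sin(a)*e[0]-np.cos(a)*e[1])/1e3,4),round(-e[2]/1e3,4),round(-dy/n,4)]]
    print("tcp",np.round(s["tcp_pos"],1),"yaw",round(y0,3),"t",s["time_s"],"F",np.round(s["force"],1)); print(*out[:10],sep=",\n");print();print(*out[10:],sep=",\n")
def lever(q,rad,tan):
    f=np.pi+q+YAW; e=np.array([np.cos(f),np.sin(f)]); t=np.array([-e[1],e[0]]); return AX+rad*e+tan*t, f-np.pi/2
E
python3 - <<'E'
from h import *
p,y=lever(-.95,90,-42); print(p,y); plan([*p,200],y,20)
E
```

```text
[582.3928546   34.82591246] 0.5132963267948965
tcp [293.4 579.4 230.1] yaw 2.673 t 0.1 F [ 0.8  0.3 -0.1]
[np.float64(-0.0252), np.float64(-0.0178), np.float64(0.0015), np.float64(0.108)],
[np.float64(-0.027), np.float64(-0.0149), np.float64(0.0015), np.float64(0.108)],
[np.float64(-0.0284), np.float64(-0.012), np.float64(0.0015), np.float64(0.108)],
[np.float64(-0.0295), np.float64(-0.0088), np.float64(0.0015), np.float64(0.108)],
[np.float64(-0.0303), np.float64(-0.0056), np.float64(0.0015), np.float64(0.108)],
[np.float64(-0.0307), np.float64(-0.0023), np.float64(0.0015), np.float64(0.108)],
[np.float64(-0.0308), np.float64(0.001), np.float64(0.0015), np.float64(0.108)],
[np.float64(-0.0305), np.float64(0.0044), np.float64(0.0015), np.float64(0.108)],
[np.float64(-0.0299), np.float64(0.0076), np.float64(0.0015), np.float64(0.108)],
[np.float64(-0.0289), np.float64(0.0108), np.float64(0.0015), np.float64(0.108)]

[np.float64(-0.0275), np.float64(0.0138), np.float64(0.0015), np.float64(0.108)],
[np.float64(-0.0259), np.float64(0.0167), np.float64(0.0015), np.float64(0.108)],
[np.float64(-0.0239), np.float64(0.0194), np.float64(0.0015), np.float64(0.108)],
[np.float64(-0.0217), np.float64(0.0219), np.float64(0.0015), np.float64(0.108)],
[np.float64(-0.0192), np.float64(0.0241), np.float64(0.0015), np.float64(0.108)],
[np.float64(-0.0165), np.float64(0.026), np.float64(0.0015), np.float64(0.108)],
[np.float64(-0.0136), np.float64(0.0277), np.float64(0.0015), np.float64(0.108)],
[np.float64(-0.0106), np.float64(0.029), np.float64(0.0015), np.float64(0.108)],
[np.float64(-0.0074), np.float64(0.0299), np.float64(0.0015), np.float64(0.108)],
[np.float64(-0.0041), np.float64(0.0306), np.float64(0.0015), np.float64(0.108)]
```

Call:
carry_out(deltas=[-0.025, -0.018, 0.0015, 0.108, -0.027, -0.015, 0.0015, 0.108, -0.0285, -0.012, 0.0015, 0.108, -0.0295, -0.009, 0.0015, 0.108, -0.03, -0.0055, 0.0015, 0.108, -0.0305, -0.0025, 0.0015, 0.108, -0.031, 0.001, 0.0015, 0.108, -0.0305, 0.0045, 0.0015, 0.108, -0.03, 0.0075, 0.0015, 0.108, -0.029, 0.011, 0.0015, 0.108], fingers=0, newtons=40)

```text
time_s: 0.93
tcp_pos: [437.8, 305.6, 215.8]
tcp_rot: [-0.0, 0.701, 0.713, -0.0]
force: [0.3, -0.2, 0.1]
opening: 0.2
grasp_force: 0.0
```

Call:
carry_out(deltas=[-0.0275, 0.014, 0.0015, 0.108, -0.026, 0.0165, 0.0015, 0.108, -0.024, 0.0195, 0.0015, 0.108, -0.0215, 0.022, 0.0015, 0.108, -0.019, 0.024, 0.0015, 0.108, -0.0165, 0.026, 0.0015, 0.108, -0.0135, 0.0275, 0.0015, 0.108, -0.0105, 0.029, 0.0015, 0.108, -0.0075, 0.03, 0.0015, 0.108, -0.004, 0.0305, 0.0015, 0.108])

```text
time_s: 1.77
tcp_pos: [582.3, 33.8, 200.7]
tcp_rot: [-0.0, 0.968, 0.251, -0.0]
force: [-0.1, 0.6, 0.8]
opening: -0.0
grasp_force: 0.0
```

```bash
python3 - <<'E'
from h import *
c=robot.get_calibration("wrist"); im=robot.grab_frame("wrist"); cv2.imwrite("pics/w1.png",cv2.resize(im,(800,600),interpolation=cv2.INTER_CUBIC))
import pickle; pickle.dump(c,open("w1.pkl","wb"))
p,y=lever(-.95,90,-40); plan([*p,66],y,6)
E
```

```text
tcp [584.3  29.5 200.4] yaw 0.5 t 1.8167 F [ 0.2 -3.3  0.3]
[np.float64(-0.0002), np.float64(-0.0009), np.float64(0.0224), np.float64(-0.0021)],
[np.float64(-0.0002), np.float64(-0.0009), np.float64(0.0224), np.float64(-0.0021)],
[np.float64(-0.0002), np.float64(-0.0009), np.float64(0.0224), np.float64(-0.0021)],
[np.float64(-0.0002), np.float64(-0.0009), np.float64(0.0224), np.float64(-0.0021)],
[np.float64(-0.0002), np.float64(-0.0009), np.float64(0.0224), np.float64(-0.0021)],
[np.float64(-0.0002), np.float64(-0.0009), np.float64(0.0224), np.float64(-0.0021)]
```

View pics/w1.png

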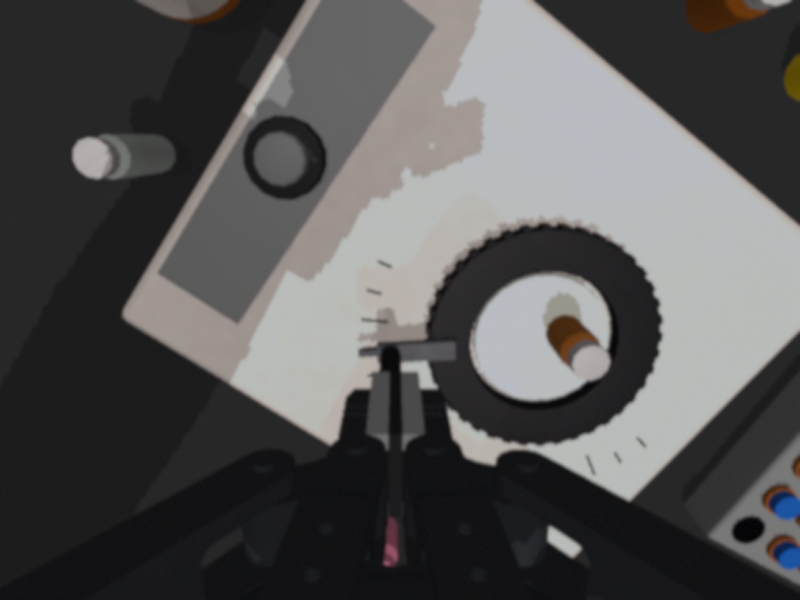

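The wrist view shows the button cap at (281,158), the post top at (390,352), the lever bar to its right at (430,351), and the ring window centre at about (542,337). The tab is out of view.

```bash
python3 - <<'E'
from h import *
import pickle; c=pickle.load(open("w1.pkl","rb")); k=.64
for n,u,v,z in(("button",281,158,55),("post",390,352,95),("lever in",455,351,58),("ptr",361,352,56),("window",541,337,48),("vialcap",590,362,94)):
    p=ray("",u*k,v*k,z,c)[:2]; d=p-AX; print(n,p.round(1),np.hypot(*d).round(1),((np.arctan2(d[1],d[0])-np.pi-YAW+np.pi)%(2*np.pi)-np.pi).round(3))
print((AX+[-np.sin(YAW)*180,np.cos(YAW)*180]).round(1))
c=robot.get_calibration("top")
for u,v in((545,467),(551,478),(548,472)):
    p=ray("top",195+u/4.1,130+v/4.1,47)[:2]; d=p-AX; print(p,np.hypot(*d).round(1),((np.arctan2(d[1],d[0])-np.pi-YAW+np.pi)%(2*np.pi)-np.pi).round(3))
p,y=lever(-.95,90,-42); plan([*p,66],y,6)
E
```

```text
button [609.6 116.6] 181.9 -1.571
post [556.1  21.3] 92.0 -1.086
lever in [561.3 -18.5] 54.0 -0.903
ptr [533.5  28.5] 108.6 -0.916
window [590.8 -61.6] 2.8 -1.753
vialcap [600.5 -70.5] 12.2 2.708
[609.3 114.8]
[ 492.94196199 -127.74586127] 116.0 0.687
[ 486.90176076 -130.77573339] 122.7 0.681
[ 490.19236465 -129.27285511] 119.1 0.685
tcp [584.3  29.5 200.4] yaw 0.5 t 1.8167 F [ 0.2 -3.3  0.3]
[np.float64(0.0001), np.float64(-0.0009), np.float64(0.0224), np.float64(-0.0021)],
[np.float64(0.0002), np.float64(-0.0009), np.float64(0.0224), np.float64(-0.0021)],
[np.float64(0.0002), np.float64(-0.0009), np.float64(0.0224), np.float64(-0.0021)],
[np.float64(0.0002), np.float64(-0.0009), np.float64(0.0224), np.float64(-0.0021)],
[np.float64(0.0002), np.float64(-0.0009), np.float64(0.0224), np.float64(-0.0021)],
[np.float64(0.0002), np.float64(-0.0009), np.float64(0.0224), np.float64(-0.0021)]
```

Call:
carry_out(deltas=[0.0, -0.001, 0.0225, -0.002, 0.0, -0.001, 0.0225, -0.002, 0.0, -0.001, 0.0225, -0.002, 0.0, -0.001, 0.0225, -0.002, 0.0, -0.001, 0.0225, -0.002, 0.0, 0.0, 0.0225, -0.002, 0, 0, 0, 0, 0, 0, 0, 0])

```text
time_s: 2.48
tcp_pos: [578.2, 39.8, 64.7]
tcp_rot: [-0.001, 0.966, 0.26, -0.002]
force: [0.8, 0.1, 0.5]
opening: -0.0
grasp_force: 0.0
```

```bash
python3 - <<'E'
from h import *
p,y=lever(-.95,90,-17); plan([*p,66],y,5)
im=robot.grab_frame("scene"); cv2.imwrite("pics/s1.png",cv2.resize(im[130:300,110:340],None,fx=3.4,fy=3.4,interpolation=cv2.INTER_CUBIC))
E
```

```text
tcp [578.2  39.8  64.7] yaw 0.525 t 2.4833 F [0.8 0.1 0.5]
[np.float64(-0.0048), np.float64(0.0012), np.float64(-0.0003), np.float64(0.0024)],
[np.float64(-0.0048), np.float64(0.0012), np.float64(-0.0003), np.float64(0.0024)],
[np.float64(-0.0048), np.float64(0.0013), np.float64(-0.0003), np.float64(0.0024)],
[np.float64(-0.0048), np.float64(0.0013), np.float64(-0.0003), np.float64(0.0024)],
[np.float64(-0.0048), np.float64(0.0013), np.float64(-0.0003), np.float64(0.0024)]
```

View pics/s1.png

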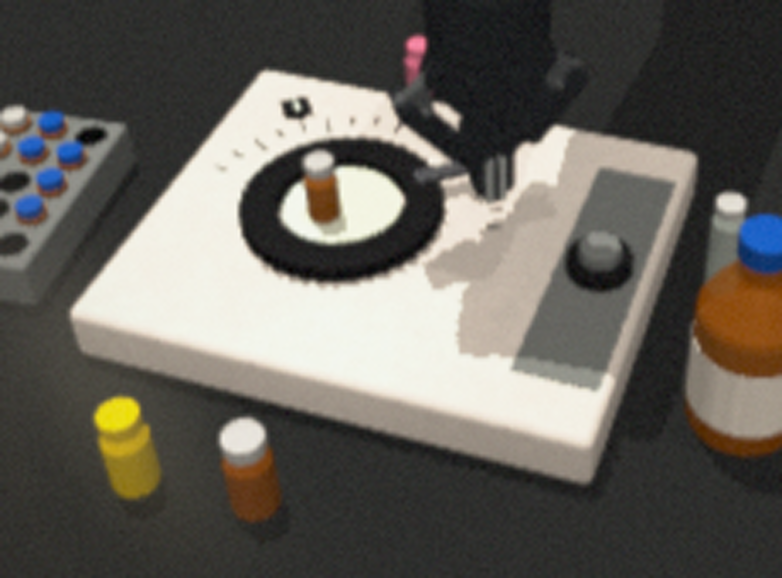

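The scene crop shows the closed fingertips at (492,190) on the button side of the lever bar (440,175). They are low and clear of everything, so I start pushing.

Call:
carry_out(deltas=[-0.005, 0.0015, 0, 0, -0.005, 0.0015, 0, 0, -0.005, 0.001, 0, 0, -0.005, 0.001, 0, 0, -0.005, 0.001, 0, 0, -0.004, -0.0005, 0, -0.044, -0.004, -0.0005, 0, -0.044])

```text
time_s: 3.12
tcp_pos: [554.0, 18.5, 66.8]
tcp_rot: [-0.0, 0.953, 0.302, 0.001]
force: [2.3, 2.4, -0.1]
opening: -0.1
grasp_force: 1.6
```

Call:
carry_out(deltas=[-0.0072, -0.001, 0, -0.08, -0.0072, -0.001, 0, -0.08, -0.0072, -0.001, 0, -0.08, -0.0072, -0.001, 0, -0.08, -0.0072, -0.001, 0, -0.08, -0.0072, -0.001, 0, -0.08])

```text
time_s: 3.62
tcp_pos: [520.0, -8.0, 66.8]
tcp_rot: [-0.0, 0.853, 0.521, 0.001]
force: [1.7, 2.1, 0.0]
opening: -0.1
grasp_force: 1.7
```

```bash
cat >> h.py <<'E'
def est(d=17):
    s=robot.sense(); v=np.array(s["tcp_pos"][:2])-AX; w,x,y,z=s["tcp_rot"]
    r=np.hypot(*v); q=(np.arctan2(v[1],v[0])-np.pi-YAW+np.pi)%(2*np.pi)-np.pi
    qt=2*np.arctan2(y,x)-YAW-np.pi/2; qt=(qt+np.pi)%(2*np.pi)-np.pi
    print("r",r.round(1),"q_tcp",q.round(3),"q_lever~",(q+np.arcsin(d/90)).round(3),"q from tool yaw",round(qt,3),"z",s["tcp_pos"][2],"F",np.round(s["force"],1),"t",s["time_s"])
E
python3 -c "
from h import *
est()"
```

```text
r 89.7 q_tcp -0.569 q_lever~ -0.379 q from tool yaw -0.367 z 66.83431126854012 F [1.7 2.1 0. ] t 3.6167
```

Call:
carry_out(deltas=[-0.0072, -0.0012, 0, -0.08, -0.0072, -0.0012, 0, -0.08, -0.0072, -0.0012, 0, -0.08, -0.0072, -0.0012, 0, -0.08, -0.0072, -0.0012, 0, -0.08, -0.0072, -0.0012, 0, -0.08, -0.0072, -0.0012, 0, -0.08, -0.0072, -0.0012, 0, -0.08, -0.0072, -0.0012, 0, -0.08, -0.0072, -0.0012, 0, -0.08])

```text
time_s: 4.45
tcp_pos: [500.2, -76.3, 66.7]
tcp_rot: [0.0, 0.583, 0.812, 0.001]
force: [1.5, 3.3, -0.1]
opening: -0.3
grasp_force: 1.6
```

```bash
python3 - <<'E'
from h import *
est()
for n in("top",):
    im=robot.grab_frame(n)[130:275,195:365]; cv2.imwrite("pics/t2.png",cv2.resize(im,None,fx=4.1,fy=4.1,interpolation=cv2.INTER_CUBIC))
E
```

```text
r 90.6 q_tcp 0.241 q_lever~ 0.431 q from tool yaw 0.433 z 66.67629020488977 F [ 1.5  3.3 -0.1] t 4.45
```

Call:
carry_out(deltas=[-0.0054, -0.0009, 0, -0.06, -0.0054, -0.0009, 0, -0.06, -0.0036, -0.0006, 0, -0.04, -0.0027, -0.0005, 0, -0.03, 0, 0, 0, 0, 0, 0, 0, 0])

```text
time_s: 5.0
tcp_pos: [503.7, -93.5, 66.4]
tcp_rot: [0.0, 0.506, 0.863, -0.0]
force: [0.0, 0.9, 0.1]
opening: -0.1
grasp_force: 0.3
```

```bash
python3 -c "
from h import *
est()"
```

```text
r 91.1 q_tcp 0.435 q_lever~ 0.625 q from tool yaw 0.618 z 66.40282798916186 F [0.  0.9 0.1] t 5.0
```

Call:
carry_out(deltas=[0.01, 0, 0, 0, 0.015, 0, 0, 0, 0, 0, -0.03, 0, 0, 0, -0.03, 0, 0, 0, -0.03, 0, 0, 0, -0.03, 0])

```text
time_s: 5.5
tcp_pos: [490.4, -70.4, 187.1]
tcp_rot: [-0.0, 0.505, 0.863, -0.0]
force: [0.6, -0.2, 0.5]
opening: 0.1
grasp_force: 0.0
```

```bash
python3 - <<'E'
from h import *
plan([609.5,116,150],3.1,10)
E
```

```text
tcp [490.4 -70.4 187.1] yaw 2.083 t 5.5 F [ 0.6 -0.2  0.5]
[np.float64(0.0104), np.float64(0.0195), np.float64(0.0037), np.float64(-0.1017)],
[np.float64(0.0084), np.float64(0.0205), np.float64(0.0037), np.float64(-0.1017)],
[np.float64(0.0063), np.float64(0.0212), np.float64(0.0037), np.float64(-0.1017)],
[np.float64(0.0041), np.float64(0.0217), np.float64(0.0037), np.float64(-0.1017)],
[np.float64(0.0018), np.float64(0.022), np.float64(0.0037), np.float64(-0.1017)],
[np.float64(-0.0004), np.float64(0.0221), np.float64(0.0037), np.float64(-0.1017)],
[np.float64(-0.0027), np.float64(0.022), np.float64(0.0037), np.float64(-0.1017)],
[np.float64(-0.0049), np.float64(0.0216), np.float64(0.0037), np.float64(-0.1017)],
[np.float64(-0.007), np.float64(0.021), np.float64(0.0037), np.float64(-0.1017)],
[np.float64(-0.0091), np.float64(0.0201), np.float64(0.0037), np.float64(-0.1017)]
```

Call:
carry_out(deltas=[0.0105, 0.0195, 0, -0.1, 0.0085, 0.0205, 0, -0.1, 0.0065, 0.021, 0, -0.1, 0.004, 0.0215, 0, -0.1, 0.002, 0.022, 0, -0.1, -0.0005, 0.022, 0, -0.1, -0.0025, 0.022, 0, -0.1, -0.005, 0.0215, 0, -0.1, -0.007, 0.021, 0, -0.1, -0.009, 0.02, 0, -0.1])

```text
time_s: 6.33
tcp_pos: [610.5, 115.6, 186.1]
tcp_rot: [-0.0, 0.027, 1.0, -0.0]
force: [-0.2, -0.4, 0.5]
opening: -0.3
grasp_force: 0.0
```

```bash
python3 - <<'E'
from h import *
import pickle
im=robot.grab_frame("top")[130:275,195:365]; im=cv2.resize(im,(400,341),interpolation=cv2.INTER_CUBIC)
pickle.dump(robot.get_calibration("wrist"),open("w2.pkl","wb")); w=cv2.resize(robot.grab_frame("wrist"),(400,300))
t=robot.grab_frame("top"); cv2.imwrite("pics/t3raw.png",t)
a=cv2.resize(t[195:260,265:365],(400,260),interpolation=cv2.INTER_CUBIC)
b=np.zeros((600,800,3),np.uint8); b[:341,:400]=im; b[:300,400:]=w; b[300:560,400:]=a
cv2.imwrite("pics/c3.png",b); s=robot.sense(); print(s["tcp_pos"])
E
```

```text
[610.57274937 115.3639955  185.93302104]
```

View pics/c3.png

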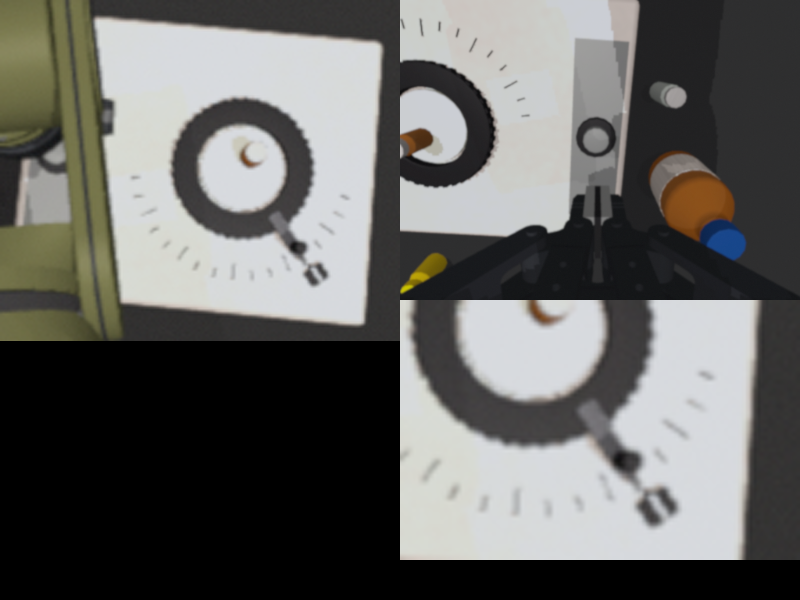

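The top view is unobstructed: the lever lies at (590,407)–(645,487) in the lower-right crop, pointing close to the tab's line at (657,506). I enlarge it to quantify.

```bash
python3 - <<'E'
from h import *
t=cv2.imread("pics/t3raw.png"); cv2.imwrite("pics/z3.png",cv2.resize(t[215:255,305:345],(600,600),interpolation=cv2.INTER_CUBIC))
E
```

```text
(no output)
```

View pics/z3.png

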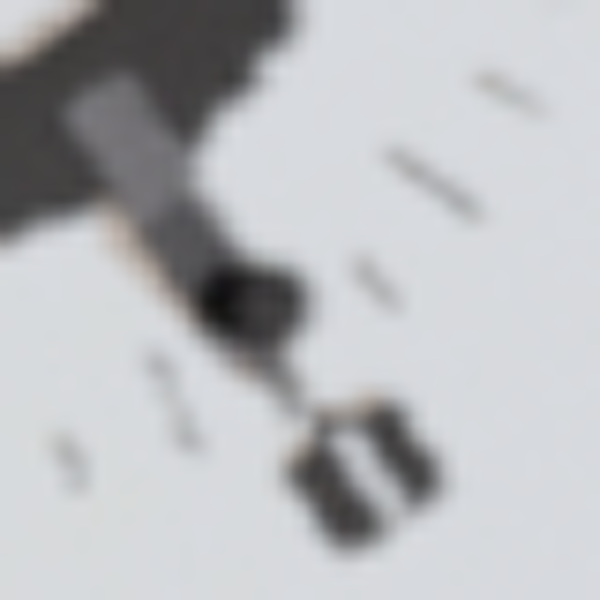

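The zoom shows the pointer tip at (302,408), the bar's inner end at (103,103), and the white line running from (340,437) to (395,517). The pointer looks a little short of the line.

```bash
python3 - <<'E'
from h import *
A2=np.array([590.2,-63.])
for n,u,v,z in(("ptr",302,408,55),("ptrbase",275,372,56),("barin",103,103,58),("line in",340,437,47),("line out",395,517,47)):
    p=ray("top",305+u/15-.5,215+v/15-.5,z)[:2]
    for A in(AX,A2):
        d=p-A; print(n,np.hypot(*d).round(1),((np.arctan2(d[1],d[0])-np.pi-YAW+np.pi)%(2*np.pi)-np.pi).round(3),end=" | ")
    print()
E
```

```text
ptr 107.0 0.646 | ptr 107.8 0.655 | 
ptrbase 100.4 0.64 | ptrbase 101.2 0.649 | 
barin 53.3 0.631 | barin 54.1 0.648 | 
line in 114.6 0.678 | line in 115.4 0.686 | 
line out 128.9 0.678 | line out 129.7 0.685 |
```

The lever is at about 0.65 and the tab at 0.685. That is 3.8 mm short: inside tolerance, but I'll nudge it closer.

```bash
python3 - <<'E'
from h import *
p,y=lever(.66,90,-45); print(p); plan([*p,180],y,10)
E
```

```text
[489.77387658 -73.12884006]
tcp [610.6 115.4 185.9] yaw 3.084 t 6.4833 F [-0.1 -0.2  0.2]
[np.float64(0.011), np.float64(-0.0195), np.float64(0.0006), np.float64(0.0961)],
[np.float64(0.0091), np.float64(-0.0205), np.float64(0.0006), np.float64(0.0961)],
[np.float64(0.007), np.float64(-0.0213), np.float64(0.0006), np.float64(0.0961)],
[np.float64(0.005), np.float64(-0.0218), np.float64(0.0006), np.float64(0.0961)],
[np.float64(0.0029), np.float64(-0.0222), np.float64(0.0006), np.float64(0.0961)],
[np.float64(0.0007), np.float64(-0.0224), np.float64(0.0006), np.float64(0.0961)],
[np.float64(-0.0014), np.float64(-0.0223), np.float64(0.0006), np.float64(0.0961)],
[np.float64(-0.0036), np.float64(-0.0221), np.float64(0.0006), np.float64(0.0961)],
[np.float64(-0.0057), np.float64(-0.0217), np.float64(0.0006), np.float64(0.0961)],
[np.float64(-0.0077), np.float64(-0.021), np.float64(0.0006), np.float64(0.0961)]
```

Call:
carry_out(deltas=[0.011, -0.0195, 0, 0.096, 0.009, -0.0205, 0, 0.096, 0.007, -0.0215, 0, 0.096, 0.005, -0.022, 0, 0.096, 0.003, -0.022, 0, 0.096, 0.0005, -0.0225, 0, 0.096, -0.0015, -0.0225, 0, 0.096, -0.0035, -0.022, 0, 0.096, -0.0055, -0.0215, 0, 0.096, -0.0075, -0.021, 0, 0.096])

```text
time_s: 7.32
tcp_pos: [488.3, -75.6, 186.0]
tcp_rot: [-0.0, 0.491, 0.871, -0.0]
force: [0.0, 0.1, -0.1]
opening: -0.2
grasp_force: 0.0
```

Call:
carry_out(deltas=[0, 0, 0.02, 0, 0, 0, 0.02, 0, 0, 0, 0.02, 0, 0, 0, 0.02, 0, 0, 0, 0.02, 0, 0, 0, 0.018, 0, 0, 0, 0, 0, 0, 0, 0, 0])

```text
time_s: 7.98
tcp_pos: [488.5, -74.6, 67.4]
tcp_rot: [-0.001, 0.488, 0.873, -0.0]
force: [0.1, -1.0, -0.3]
opening: 0.1
grasp_force: 0.0
```

```bash
python3 - <<'E'
from h import *
est()
q=.468; f=np.pi+q+YAW; p=AX+91*np.array([np.cos(f),np.sin(f)]); plan([*p,66.5],lever(.66,0,0)[1],8)
E
```

```text
r 102.0 q_tcp 0.21 q_lever~ 0.4 q from tool yaw 0.658 z 67.41953436203707 F [ 0.1 -1.  -0.3] t 7.9833
tcp [488.5 -74.6  67.4] yaw 2.121 t 7.9833 F [ 0.1 -1.  -0.3]
[np.float64(-0.0034), np.float64(0.0003), np.float64(0.0001), np.float64(-0.0002)],
[np.float64(-0.0034), np.float64(0.0003), np.float64(0.0001), np.float64(-0.0002)],
[np.float64(-0.0034), np.float64(0.0003), np.float64(0.0001), np.float64(-0.0002)],
[np.float64(-0.0034), np.float64(0.0003), np.float64(0.0001), np.float64(-0.0002)],
[np.float64(-0.0034), np.float64(0.0003), np.float64(0.0001), np.float64(-0.0002)],
[np.float64(-0.0034), np.float64(0.0003), np.float64(0.0001), np.float64(-0.0002)],
[np.float64(-0.0034), np.float64(0.0003), np.float64(0.0001), np.float64(-0.0002)],
[np.float64(-0.0034), np.float64(0.0003), np.float64(0.0001), np.float64(-0.0002)]
```

Call:
carry_out(deltas=[-0.0035, 0.0003, 0, 0, -0.0035, 0.0003, 0, 0, -0.0035, 0.0003, 0, 0, -0.0035, 0.0003, 0, 0, -0.0035, 0.0003, 0, 0, -0.0035, 0.0003, 0, 0, -0.003, 0.0003, 0, 0, -0.003, 0.0003, 0, 0, 0, 0, 0, 0, 0, 0, 0, 0])

```text
time_s: 8.82
tcp_pos: [506.5, -96.7, 68.1]
tcp_rot: [0.0, 0.488, 0.873, -0.0]
force: [-1.0, 0.6, -0.2]
opening: 0.0
grasp_force: 0.2
```

```bash
python3 -c "
from h import *
est()"
```

```text
r 89.6 q_tcp 0.479 q_lever~ 0.669 q from tool yaw 0.659 z 68.09413391889632 F [-1.   0.6 -0.2] t 8.8167
```

Call:
carry_out(deltas=[0.01, 0, 0, 0, 0.015, 0, 0, 0, 0, 0, -0.03, 0, 0, 0, -0.03, 0, 0, 0, -0.03, 0, 0, 0, -0.03, 0])

```text
time_s: 9.32
tcp_pos: [492.3, -73.9, 189.3]
tcp_rot: [-0.0, 0.487, 0.873, 0.0]
force: [0.1, 0.4, -0.7]
opening: -0.2
grasp_force: 0.0
```

Call:
carry_out(deltas=[0.0105, 0.0195, 0, -0.1, 0.0085, 0.0205, 0, -0.1, 0.0065, 0.021, 0, -0.1, 0.004, 0.0215, 0, -0.1, 0.002, 0.022, 0, -0.1, -0.0005, 0.022, 0, -0.1, -0.0025, 0.022, 0, -0.1, -0.005, 0.0215, 0, -0.1, -0.007, 0.021, 0, -0.1, -0.009, 0.02, 0, -0.1])

```text
time_s: 10.15
tcp_pos: [604.8, 116.8, 188.1]
tcp_rot: [-0.0, 0.006, 1.0, 0.0]
force: [-0.2, -1.6, -0.2]
opening: -0.4
grasp_force: 0.0
```

```bash
python3 - <<'E'
from h import *
t=robot.grab_frame("top"); cv2.imwrite("pics/z4.png",cv2.resize(t[215:255,305:345],(600,600),interpolation=cv2.INTER_CUBIC))
plan([609.5,116,80],3.08,6)
E
```

```text
tcp [606.3 119.5 188.3] yaw 3.134 t 10.2 F [-0.2  1.4  1.3]
[np.float64(-0.0005), np.float64(-0.0006), np.float64(0.0181), np.float64(0.009)],
[np.float64(-0.0005), np.float64(-0.0006), np.float64(0.0181), np.float64(0.009)],
[np.float64(-0.0006), np.float64(-0.0006), np.float64(0.0181), np.float64(0.009)],
[np.float64(-0.0006), np.float64(-0.0006), np.float64(0.0181), np.float64(0.009)],
[np.float64(-0.0006), np.float64(-0.0006), np.float64(0.0181), np.float64(0.009)],
[np.float64(-0.0006), np.float64(-0.0006), np.float64(0.0181), np.float64(0.009)]
```

View pics/z4.png

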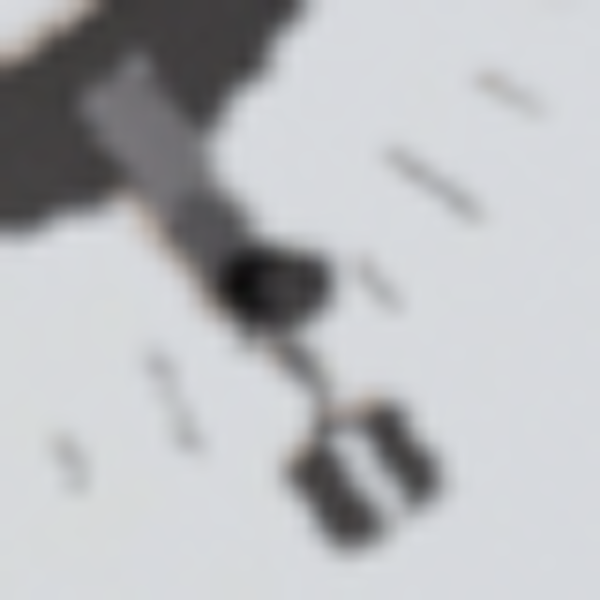

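The zoom shows the pointer tip at (325,397), now in line with the tab's white line from (340,437) to (395,517); the tab hasn't moved. Next, the button.

Call:
carry_out(deltas=[-0.0005, -0.0005, 0.018, 0, -0.0005, -0.0005, 0.018, 0, -0.0005, -0.0005, 0.018, 0, -0.0005, -0.0005, 0.018, 0, -0.0005, -0.0005, 0.018, 0, -0.0005, -0.0005, 0.018, 0, 0, 0, 0, 0])

```text
time_s: 10.78
tcp_pos: [604.4, 112.0, 75.8]
tcp_rot: [-0.004, 0.009, 1.0, -0.0]
force: [-0.7, 0.4, -1.0]
opening: -0.0
grasp_force: 0.0
```

Call:
carry_out(deltas=[0, 0, 0.004, 0, 0, 0, 0.004, 0, 0, 0, 0.004, 0, 0, 0, 0, 0])

```text
time_s: 11.12
tcp_pos: [608.5, 111.7, 68.6]
tcp_rot: [0.0, 0.009, 1.0, 0.0]
force: [-0.4, 0.4, 0.1]
opening: -0.1
grasp_force: 0.0
```

Call:
carry_out(deltas=[0, 0.004, 0.002, 0, 0, 0, 0.003, 0, 0, 0, 0.003, 0, 0, 0, 0.003, 0, 0, 0, 0, 0])

```text
time_s: 11.53
tcp_pos: [609.0, 115.9, 57.5]
tcp_rot: [0.0, 0.009, 1.0, 0.0]
force: [0.3, 1.0, 3.3]
opening: -0.4
grasp_force: 2.0
```

Call:
carry_out(deltas=[0, 0, 0.002, 0, 0, 0, 0.002, 0, 0, 0, 0, 0])

```text
time_s: 11.78
tcp_pos: [609.2, 115.9, 55.9]
tcp_rot: [0.0, 0.009, 1.0, 0.0]
force: [-5.5, 1.4, 14.0]
opening: 0.1
grasp_force: 7.0
```

Call:
carry_out(deltas=[0, 0, 0.001, 0, 0, 0, 0, 0, 0, 0, -0.005, 0, 0, 0, -0.01, 0, 0, 0, -0.02, 0, 0, 0, -0.03, 0, 0, 0, -0.03, 0, 0, 0, -0.03, 0, 0, 0, 0, 0, 0, 0, 0, 0])

```text
time_s: 12.62
tcp_pos: [609.8, 115.4, 180.0]
tcp_rot: [0.002, 0.009, 1.0, 0.0]
force: [0.1, -0.6, -0.8]
opening: 0.0
grasp_force: 0.0
```

```bash
python3 - <<'E'
from h import *
s=robot.sense(); print(s["tcp_pos"],s["force"])
t=robot.grab_frame("scene"); cv2.imwrite("pics/s5.png",cv2.resize(t[110:300,90:370],(800,543),interpolation=cv2.INTER_CUBIC))
E
```

```text
[609.81730534 115.40966132 179.95215313] [ 0.12540044 -0.57808935 -0.82506581]
```

View pics/s5.png

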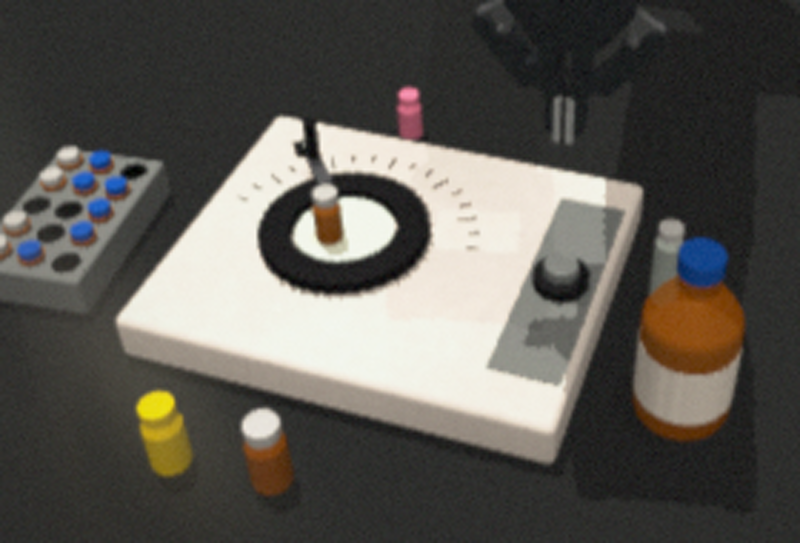

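The scene shows the button up at (562,268), the lever at the tab (308,140), and the vial upright at (327,215). The bottle, spare vial and tray are where they stood.

```bash
python3 -c "
from rig import robot
print(robot.close_job())"
```

```text
the job is handed in; nothing more can be done
None
```

I pushed the lever until its pointer was in line with the tab's line, then pressed the lamp button to its stop and let it go; everything else still stood in place in the last pictures. The job is handed in, but no verdict came back.

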